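# Push a used bottle cap through the spring flap of a waste bin

### The arm

A 6-joint arm with a two-finger parallel gripper is mounted at the origin on a cart in front of the work surface, level with it; the furniture and walls round the work are solid. World frame = base frame: x ahead of the robot, y to its left, z up, the work surface at z = 0. Lengths are in m, angles in rad, forces in N, time in s.
With the tool pointing down it reaches from about 0.3 to 0.775 m from the base axis. Payload 14.6 kg.
Tool frame: the origin (TCP) lies at the very end of the fingers, on their centre line; the grasp point (between the pads) lies 19 mm behind it (env.grasp_offset is the distance from the TCP to the grasp point, in m); z points along the fingers, y is the direction in which the jaws open and shut (so a half turn about z gives the same grasp; the last joint's range is limited). The gripper opens to 94 mm and grips with 3 to 60 N. Pads are 16 mm wide; open, the fingers measure 119 mm over their backs; the gripper's body (75 mm by 177 mm) begins 78 mm behind the grasp point.
Start: joints at [-1.184, 0.3, 1.521, -0, 1.321, -0.067], TCP at [0.241, -0.494, 0.205] pointing down, gripper open.
Joint ranges: [-3.03, 3.03], [-0.79, 2.21], [0.23, 2.52], [-1.04, 4.18], [0, 3.07], [-2.55, 2.55]. Speed limits (rad/s): [2.22, 2.22, 2.57, 3.14, 3.14, 3.14].

### API

Orientations are given as a unit quaternion [x, y, z, w].
In Python, from cell import status, viewer, job, env gives the robot as it stands.
- The arm moves only by the tool send_rows, never from a script. Its argument "series" is a list of rows, each a list of 7 numbers: the shift along the tool's x, y, z in m, then the turn, a rotation vector about the tool's x, y, z in rad, then the opening, from 0 (shut) to 1 (fully open). A call has exactly 8 rows; each row is the pose to reach, as a shift and turn from the pose commanded when the call began, along the tool's axes at that moment; what a row does not reach only later rows make up. A row lasts 1/12 s, in which the tool goes at most 41.7 mm and 7.16 degrees, less where a joint would pass 70% of its speed; a pose out of reach is approached as far as the arm can. A call with a gripper value outside its range is refused whole. The fingers move at their own pace and stop on an object; the grip force is fixed at half the most. Time passes only in rows, so rows that repeat a pose let the fingers close, or fill a call up. It gives the time, the measured TCP pose, the force and the opening at its end, in the units of the state.
- status.sense(): the state, without advancing time (a new reading comes with each control period).
- viewer.capture(name): name is "scene" or "top" or "wrist"; returns a dict with "frame" (480x640x3 uint8, blue, green, red), "vfov" (degrees; the focal length in pixels is half the picture's height over the tangent of half this angle, whatever the lens; pixels are square), "cx", "cy" (the principal point, pixels), "view" (4x4, takes a point from world to camera coordinates). Camera axes: x right, y down, z forward; pixel columns grow to the right and rows downward; lengths in m; the calibration is good to about 2 mm. A picture is of the moment at which its call begins. There is no depth.
- job.sign_off(): hands the job in, once; it reports no verdict.
The state is a dict: "time": time; "qpos": joint angles; "joint_vel": joint speeds; "tau": joint torques, N m; "ee_pos": TCP position; "tool_rot": TCP orientation; "force": force on the tool from outside, world axes, zero at the start; "torque": the same for the moment, N m; "finger_gap": finger opening in m.
Only numpy, scipy, OpenCV 4.12 (cv2) and the standard library are available. Lean on these libraries where they do the work, as an engineer would, in place of code of your own. Each camera call takes 0.05 s, during which the arm holds its last target. There are 200 camera calls.

### The job

Throw away the used bottle cap that lies on the ledge of the bench-top waste bin: push the bin's spring flap open with one finger and keep it open while the other finger pushes the cap along the ledge and over its inner edge, so that the cap drops into the bin without ever being pushed against the closed flap. Only push: do not pick the cap up. Then take the fingers away so that the flap closes, and leave everything else on the bench where it is.

Things in the scene. Friction and masses are not known exactly. Their poses are not given: they have to be found in the camera images.
- waste_bin: White plastic waste bin, fixed to the bench, 193 mm (x) by 158 mm (y). Origin on the bench below the middle of the ledge's inner edge; its x axis points from the ledge into the flap opening, y runs along the flap's hinge, z up. Hollow: floor at z = 8 mm, free under ledge and flap; inner walls at x = -81 and 104 mm, y = +-75 mm. Behind the hinge is a hood, x = 75 to 108 mm, top at z = 131 mm.
- ledge_edge (a point): Middle of the inner edge of the flat grey ledge, on its top: waste_bin (0, 0, 85) mm. The ledge reaches from here 85 mm to the front (to x = -85 mm) and over y = +-75 mm, open in front and above, with a 6 mm rim along each side. Behind the edge is the opening, 150 mm wide between two 4 mm side cheeks that rise from the ledge to the hinge, z = 132 mm; the flap closes it.
- flap_hinge (a point): Middle of the flap's hinge pin, which runs along the bin's y: waste_bin (70, 0, 125) mm, that is 70 mm behind and 40 mm above the ledge's edge. Its barrel is 8 mm in diameter, the springs beside it 11 mm; keep a finger in front of it.
- flap (a joint): Steel spring flap, 142 mm wide, 76 mm from hinge to free edge. Radians: 0 closed, sloping down 29 deg from the hinge to a free edge 3 mm behind and 3.5 mm above the ledge's edge. Grows as it is pushed in: the free edge swings to +x and down; hangs straight down at 1.06, stops at 1.15; a fingertip at ledge height pushed to x = 62 mm gives about 0.85. Takes 1 to 4 N; springs shut when let go.
- used_cap_center (a point): Centre of the used bottle cap, half-way up: a round white ribbed screw cap, 36 mm in diameter and 16 mm high, lying flat on the grey ledge with its closed side up; about 12 g. Loose; it slides on the ledge.
- clean_filter_a: Unused white syringe filter, a disc 28 mm in diameter with an upright stub, 15 mm high, lying on the bench to the right of the bin; to be left alone. Origin at the centre of its underside.
- clean_filter_b: Unused syringe filter with blue disc, same shape, on the bench to the right of the bin; to be left alone. Origin at the centre of its underside. Behind it on the right stands a computer tower, a solid black box 0.42 m high (x above 0.48 m, y below -0.40 m): come to the bin round its front.
- syringe: Plastic syringe 139 mm long, 34 mm wide and 18 mm high, lying on the bench in front of the bin, to the left; to be left alone. Origin at the centre of its underside.
- marker: Marker pen, 130 mm long and 17 mm thick, lying on the bench in front of the bin, to the right; to be left alone. Origin at the centre of its underside.
- beaker: Glass beaker 64 mm wide and 83 mm high on the bench behind the bin; to be left alone. Origin at the centre of its underside.
There are look-alikes about, which are no part of the job. What is shaped like the part that bears used_cap_center but brown is not meant.

How it is judged:
On the way, in this order (a step that is already met when the one before it is completed fails the run):
1. a finger has pushed the flap inwards (more than 0.15 rad) while the cap still lies on the ledge (value of joint flap above 0.15 rad and contact force between the fingers and flap above 0.1 N and z of used_cap_center in the frame of waste_bin above 0.086 m), for 0.05 s.
2. the cap has dropped through (more than 20 mm below the ledge) while a finger still holds the flap open (value of joint flap above 0.25 rad and contact force between the fingers and flap above 0.1 N and z of used_cap_center in the frame of waste_bin below 0.065 m), for 0.05 s.
At the end, for the whole second after the job is handed in: The used cap lies at rest inside the bin (its centre below 50 mm above the bench and within the bin's walls) and the flap has closed again (less than 0.05 rad open) (value of joint flap below 0.05 rad and z of used_cap_center in the frame of waste_bin between 0 and 0.05 m and x of used_cap_center in the frame of waste_bin between -0.083 and 0.106 m and y of used_cap_center in the frame of waste_bin between -0.077 and 0.077 m and linear speed of used_cap below 0.02 m/s); the robot touches nothing.
It fails at once if the cap is pushed against the closed flap (presses on it while it is less than 0.04 rad open) (contact force between used_cap and flap above 0.3 N and value of joint flap below 0.04 rad).
It fails at once if the cap is picked up (its centre rises more than 12 mm) (z of used_cap_center in the frame of waste_bin above 0.1045 m).
It fails at once if another thing on the bench is moved by more than 20 mm (distance of any of clean_filter_a, clean_filter_b, syringe, marker, beaker from where it was at the start of the episode above 0.02 m).
It also fails if it takes over 38 s, if anything falls off the work surface, if the arm or the gripper's body presses on something with over 40 N, if the wrist force passes 120 N, or if a joint passes its speed limit or range.

## Working session

There is one attempt and no reset: what is moved stays moved. The work goes in short steps, Python scripts to look and compute and a tool call to move; the robot and the scene stay as the last step left them, time stands still between calls to the robot, and variables do not carry over. Pictures are saved under pics/ and viewed, about 8 in all and at most 12, crops included, and the job is handed in when it is done.

Besides the shell and the picture viewer there is one more tool, called after ">>>" as name([rows], argument=value, ...), one row to a line, values as JSON. send_rows: Moves the arm, as the interface text tells. Its arguments: {"type":"object","properties":{"series":{"type":"array","items":{"type":"array","items":{"type":"number"}}}},"required":["series"]}

```bash
mkdir -p pics; cat > h.py <<'E'
import numpy as np, cv2
from cell import status, viewer, job, env
def cam(n):
    c=viewer.capture(n); f=240/np.tan(np.radians(c['vfov'])/2)
    return c['frame'],f,c['cx'],c['cy'],np.array(c['view'])
def ray(C,u,v,z):
    _,f,cx,cy,V=C; d=V[:3,:3].T@np.array([(u-cx)/f,(v-cy)/f,1]); o=-V[:3,:3].T@V[:3,3]
    return o+d*(z-o[2])/d[2]
def proj(C,p):
    _,f,cx,cy,V=C; q=V[:3,:3]@np.array(p)+V[:3,3]; return f*q[0]/q[2]+cx, f*q[1]/q[2]+cy
E
python3 - <<'E'
from h import *
import pickle
for n in ['scene','top']:
    C=cam(n); cv2.imwrite(f'pics/{n}.png',C[0]); pickle.dump(C,open(n+'.pkl','wb'))
    print(n,-C[4][:3,:3].T@C[4][:3,3], C[1:4])
print(status.sense())
E
```

```text
scene [0.33706022 0.41037283 0.765331  ] (np.float64(465.4251741091607), 317.22069122226264, 235.8205343942977)
top [ 0.43363692 -0.07449402  1.12526392] (np.float64(507.66991640586645), 321.0094350987151, 241.55880275787376)
{'time': 0.1, 'qpos': array([-1.18361901e+00,  3.00410292e-01,  1.52149652e+00, -6.10498310e-06,
        1.32067317e+00, -6.66159558e-02]), 'joint_vel': array([-4.78549037e-04, -3.62701730e-03, -1.34302522e-05, -1.94159182e-04,
        1.24072696e-03,  5.23628274e-04]), 'tau': array([ 1.22976227e-03, -5.32642579e+01, -3.53285122e+01,  7.09401886e-02,
        2.34904687e-02, -4.61451873e-05]), 'ee_pos': array([ 0.2410129 , -0.49413702,  0.20495545]), 'tool_rot': array([ 9.74368913e-01,  2.24955502e-01, -8.17059621e-05, -4.86866272e-04]), 'force': array([-0.93340382,  0.1058376 ,  0.32838925]), 'torque': array([-0.05885176, -0.0028305 , -0.00503243]), 'finger_gap': 0.09379332567365067}
```

View pics/top.png

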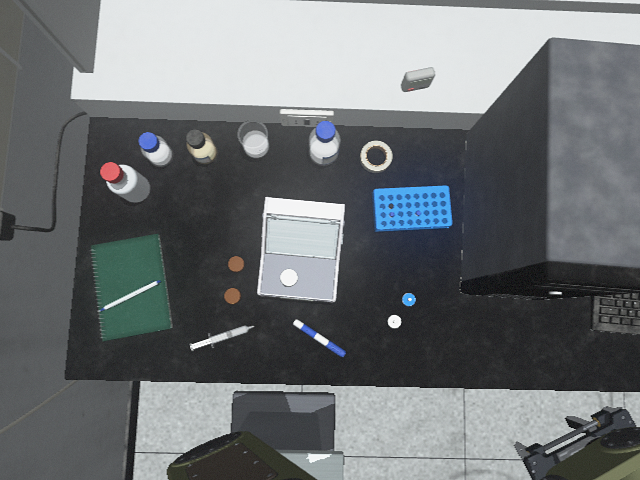

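View pics/scene.png

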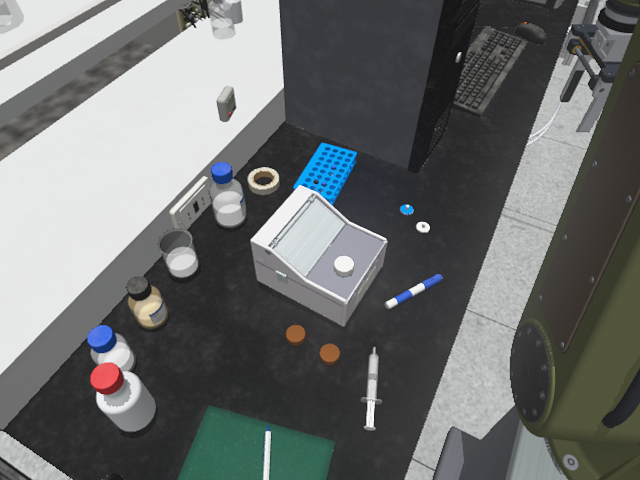

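```bash
python3 - <<'E'
from h import *
import pickle
C=pickle.load(open('top.pkl','rb')); S=pickle.load(open('scene.pkl','rb'))
a=cv2.resize(C[0][190:310,250:355],None,fx=5,fy=5,interpolation=cv2.INTER_CUBIC)
cv2.imwrite('pics/crop.png',a)
# grey/lavender ledge and white cap in top
for nm,K,(x0,y0,x1,y1) in [('top',C,(250,245,350,305)),('scene',S,(315,215,395,320))]:
    im=K[0][y0:y1,x0:x1]; 
    hsv=cv2.cvtColor(im,cv2.COLOR_BGR2HSV); g=hsv[...,2].astype(int)
    print(nm,[tuple(K[0][p[1],p[0]]) for p in ([(289,277),(300,290),(265,275),(338,280)] if nm=='top' else [(344,263),(345,240),(344,270)])])
    for row in (range(0,y1-y0,12)): print(y0+row,g[row,::4])
E
```

```text
top [(np.uint8(245), np.uint8(245), np.uint8(245)), (np.uint8(200), np.uint8(190), np.uint8(183)), (np.uint8(194), np.uint8(184), np.uint8(180)), (np.uint8(46), np.uint8(44), np.uint8(42))]
245 [ 64  64  69 214 184 218 217 217 216 217 217 217 215 216 215 214 216 217
 216 218 220 212 207  65  67]
257 [ 60  66  65 247 195 195 193 195 196 196 195 197 197 203 186 148 135 172
 217 241 246 204 233  65  70]
269 [ 63  63  51 203 196 195 193 196 198 211 245 196 198 196 199 199 200 196
 197 198 200 174 184  66  64]
281 [ 58  63 191 197 196 195 194 200 247 245 245 247 196 199 197 199 200 196
 196 200 196 185  47  59  61]
293 [ 55  55 227 240 217 195 197 193 197 198 197 200 197 195 199 198 199 199
 200 198 201 245  65  57  56]
scene [(np.uint8(244), np.uint8(245), np.uint8(244)), (np.uint8(173), np.uint8(162), np.uint8(161)), (np.uint8(247), np.uint8(248), np.uint8(248))]
215 [220 220 220 223 219 196 187 104  66  63  63  64  61  61  61  60  58  58
  57  61]
227 [219 222 222 218 220 220 218 128 175 163 158 246  99  61  63  63  62  59
  59  59]
239 [218 218 222 220 227 154 173 174 174 173 172 173 172 173 171 173 138 223
  49  58]
251 [219 216 224 175 173 174 173 174 173 172 173 171 172 171 172 171 207 117
  61  58]
263 [175 175 176 174 175 249 244 244 244 245 174 174 172 171 222 128 115  75
  61  61]
275 [173 175 174 174 175 175 110 140 135 129 172 173 231 109 122 110  58  63
  64  60]
287 [158 245 194 174 174 175 174 174 175 173 230 125 120 118  57  62  66  69
  69  61]
299 [129 129 129 123 120 127 189 247 219 107 115 123  57  64  65  67  62  59
  55 230]
311 [ 95 128 127 126 128 127 127 128 111 114  53  59  60  60  58  58  58  58
  56  54]
```

View pics/crop.png

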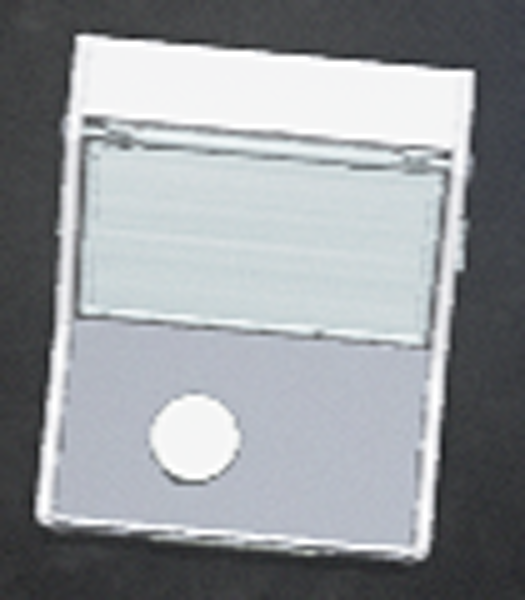

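```bash
python3 - <<'E'
from h import *
import pickle
from scipy.optimize import least_squares
C=pickle.load(open('top.pkl','rb')); S=pickle.load(open('scene.pkl','rb'))
pts=[((108,79,131),(77,35)),((108,-79,131),(474,70)),((3,71,88.5),(80,317)),((3,-71,88.5),(430,347)),((-85,75,85),(50,521)),((-85,-75,85),(412,549))]
def w(P,p):
    c,s=np.cos(p[2]),np.sin(p[2]); x,y,z=np.array(P)/1e3
    return [p[0]+c*x-s*y,p[1]+s*x+c*y,z]
uv=lambda q:(q[0]/5+250-.4,q[1]/5+190-.4)
f=lambda p:np.concatenate([np.subtract(proj(C,w(P,p)),uv(q)) for P,q in pts])
r=least_squares(f,[.4,0,0]); p=r.x; print('bin',p,np.degrees(p[2]),f(p).round(1))
m=cv2.inRange(C[0][262:292,274:304],(225,)*3,(255,)*3); M=cv2.moments(m,True)
cap=ray(C,274+M['m10']/M['m00'],262+M['m01']/M['m00'],.101); print('cap top',cap,M['m00'])
m=cv2.inRange(S[0][250:285,328:362],(225,)*3,(255,)*3); n,l,st,ce=cv2.connectedComponentsWithStats(m); k=1+st[1:,4].argmax()
cap2=ray(S,328+ce[k][0],250+ce[k][1],.101); print('cap scene',cap2,st[k])
c,s=np.cos(p[2]),np.sin(p[2])
for q in(cap,cap2): d=q[:2]-p[:2]; print('in bin',c*d[0]+s*d[1],-s*d[0]+c*d[1])
im=S[0].copy()
for P,_ in pts+[((70,71,125),0),((0,75,85),0),((0,-75,85),0)]:
    u,v=proj(S,w(P,p)); cv2.circle(im,(int(round(u)),int(round(v))),1,(0,0,255),-1)
cv2.imwrite('pics/chk.png',cv2.resize(im[180:330,240:400],None,fx=4,fy=4,interpolation=cv2.INTER_CUBIC))
for n,C2,u,v in [('filt b',C,409,299),('filt a',C,394,321),('mark',C,295,322),('mark2',C,344,354),('beaker',C,253,140),('syrtip',C,253,326)]: print(n,ray(C2,u,v,.012))
E
```

```text
bin [ 0.55729624 -0.05468775 -0.06154133] -3.5260583702954134 [ 0.4  0.2 -0.4  0.3  0.2 -1.3 -1.  -1.2 -0.1  0.6  0.9  1.5]
cap top [ 0.51300185 -0.03303263  0.101     ] 224.0
cap scene [ 0.51107978 -0.03465305  0.101     ] [  7   6  19  15 231]
in bin -0.04554237389602328 0.018889914012975614
in bin -0.0473611493399486 0.01715434431969237
filt b [ 0.47862701 -0.294479    0.012     ]
filt a [ 0.43018989 -0.26166735  0.012     ]
mark [ 0.42276107 -0.04667269  0.012     ]
mark2 [ 0.35744276 -0.15405465  0.012     ]
beaker [0.82970864 0.06211836 0.012     ]
syrtip [0.41202152 0.04352929 0.012     ]
```

View pics/chk.png

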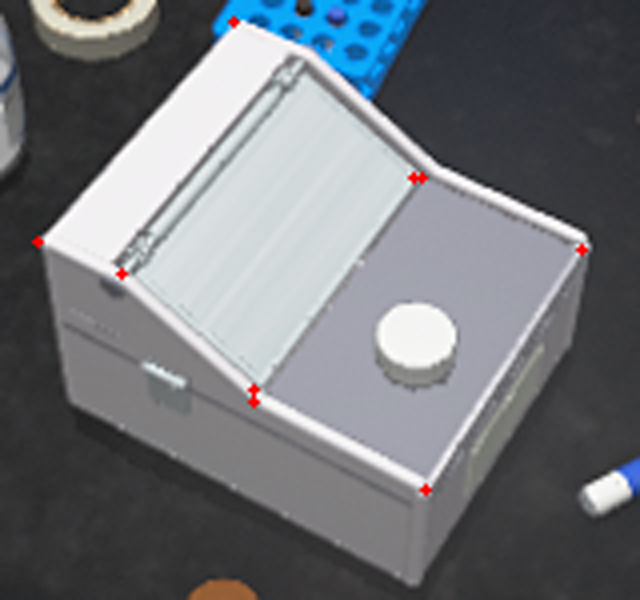

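Bin and cap agree in both views: the points project onto the hood, flap and ledge corners, and the white cap is at (415,340) in the crop. Candidates for the cap:
- White disc on the grey ledge, top view (289,277): chosen, since it is white and on the ledge.
- Brown caps at (236,264) and (232,296): wrong colour.
- White filter at (394,321): on the bench.

Plan: turn the tool so its y axis lies along bin x, with a 60 mm gap. The fingers straddle the cap, the lead finger opens the flap and the rear finger pushes the cap.

```bash
cat >> h.py <<'E'
from scipy.spatial.transform import Rotation as R
BIN=(.5573,-.0547,-.0615)
def b2w(x,y,z):
    c,s=np.cos(BIN[2]),np.sin(BIN[2]); return np.array([BIN[0]+c*x-s*y,BIN[1]+s*x+c*y,z])
def w2b(p):
    c,s=np.cos(BIN[2]),np.sin(BIN[2]); d=np.array(p)[:2]-BIN[:2]; return np.array([c*d[0]+s*d[1],-s*d[0]+c*d[1],p[2]])
def goto(x,y,z):
    s=status.sense(); T=R.from_quat(s['tool_rot'])
    yt=np.array([np.cos(BIN[2]),np.sin(BIN[2]),0]); zt=np.array([0,0,-1.]); G=R.from_matrix(np.c_[np.cross(yt,zt),yt,zt])
    print('t',s['time'],'tcp bin mm',(1e3*w2b(s['ee_pos'])).round(1),'gap',s['finger_gap'],'F',s['force'].round(2))
    print('shift',T.inv().apply(b2w(x,y,z)-s['ee_pos']).round(4),'rotvec',(T.inv()*G).as_rotvec().round(4))
E
python3 -c "
from h import *
goto(-.0465,.018,.18)"
```

```text
t 0.1 tcp bin mm [-288.7 -458.   205. ] gap 0.09379332567365067 F [-0.93  0.11  0.33]
shift [ 0.4453 -0.2949  0.0253] rotvec [-9.0000e-04 -6.0000e-04 -1.0555e+00]
```

>>> send_rows([
  [0.013,-0.009,0,0,0,-0.03,0.64],
  [0.04,-0.0265,0,0,0,-0.095,0.64],
  [0.067,-0.0445,0,0,0,-0.16,0.64],
  [0.098,-0.065,0,0,0,-0.232,0.64],
  [0.129,-0.085,0,0,0,-0.306,0.64],
  [0.16,-0.106,0,0,0,-0.38,0.64],
  [0.191,-0.1265,0,0,0,-0.454,0.64],
  [0.222,-0.147,0,0,0,-0.528,0.64],
])

```text
time: 0.77
ee_pos: [0.3766, -0.2632, 0.2054]
tool_rot: [0.881, 0.473, -0.0, -0.0]
force: [0.8, -0.6, -0.0]
finger_gap: 0.0603
```

```bash
python3 -c "
from h import *
goto(-.0465,.018,.18)"
```

```text
t 0.7667 tcp bin mm [-167.5 -219.2  205.4] gap 0.06029110686409096 F [ 0.77 -0.63 -0.  ]
shift [ 0.2659 -0.0139  0.0254] rotvec [-1.000e-04 -1.000e-04 -5.241e-01]
```

>>> send_rows([
  [0.036,-0.002,0,0,0,-0.075,0.64],
  [0.072,-0.004,0,0,0,-0.15,0.64],
  [0.108,-0.006,0,0,0,-0.225,0.64],
  [0.144,-0.008,0,0,0,-0.3,0.64],
  [0.18,-0.01,0,0,0,-0.375,0.64],
  [0.216,-0.012,0.005,0,0,-0.44,0.64],
  [0.246,-0.013,0.015,0,0,-0.49,0.64],
  [0.266,-0.014,0.025,0,0,-0.524,0.64],
])

```text
time: 1.43
ee_pos: [0.5133, -0.0335, 0.18]
tool_rot: [0.728, 0.685, 0.0, 0.0]
force: [0.5, -0.3, -0.5]
finger_gap: 0.0606
```

```bash
python3 - <<'E'
from h import *
goto(-.0465,.018,.12)
C=cam('wrist'); S=cam('scene')
a=cv2.resize(C[0],(426,320)); b=cv2.resize(S[0][150:330,240:440],(356,320))
cv2.imwrite('pics/hov.png',np.hstack([a,b]))
E
```

```text
t 1.4333 tcp bin mm [-45.2  18.5 180. ] gap 0.060647654890069354 F [ 0.52 -0.29 -0.46]
shift [-0.0005 -0.0013  0.06  ] rotvec [ 0.0003 -0.0002  0.0009]
```

View pics/hov.png

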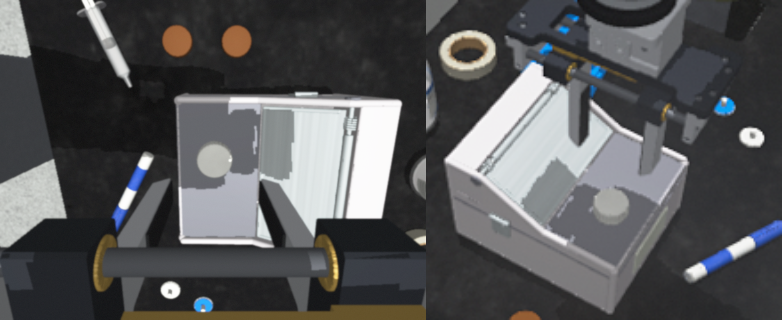

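>>> send_rows([
  [0,-0.001,0.01,0,0,0,0.64],
  [0,-0.001,0.024,0,0,0,0.64],
  [0,-0.001,0.038,0,0,0,0.64],
  [0,-0.001,0.052,0,0,0,0.64],
  [0,-0.001,0.064,0,0,0,0.64],
  [0,-0.001,0.074,0,0,0,0.64],
  [0,-0.001,0.08,0,0,0,0.64],
  [0,-0.001,0.083,0,0,0,0.64],
])

```text
time: 2.2
ee_pos: [0.5109, -0.0364, 0.0967]
tool_rot: [0.73, 0.683, -0.0, -0.0]
force: [0.7, -0.2, 0.1]
finger_gap: 0.0602
```

```bash
python3 - <<'E'
from h import *
goto(-.0465,.018,.091)
C=cam('wrist'); S=cam('scene')
a=C[0][100:400,180:500]; b=cv2.resize(S[0][190:310,280:440],(400,300),interpolation=cv2.INTER_CUBIC)
cv2.imwrite('pics/dn.png',np.hstack([a,b]))
E
```

```text
t 2.2 tcp bin mm [-47.5  15.4  96.7] gap 0.060234779080566105 F [ 0.67 -0.2   0.08]
shift [0.0026 0.001  0.0057] rotvec [-0.0009 -0.0001 -0.0046]
```

View pics/dn.png

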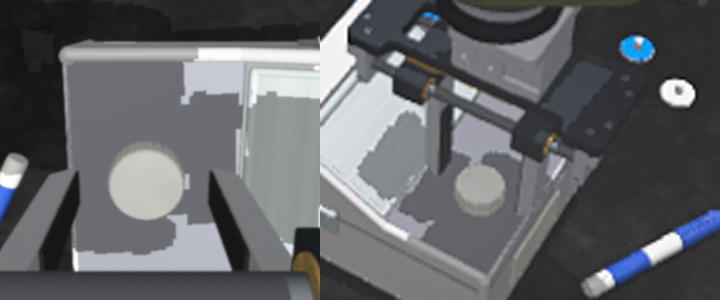

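>>> send_rows([
  [0.002,0.0,0.003,0,0,-0.004,0.64],
  [0.0025,0.001,0.006,0,0,-0.004,0.64],
  [0.0025,0.004,0.006,0,0,-0.004,0.64],
  [0.0025,0.008,0.006,0,0,-0.004,0.64],
  [0.0025,0.012,0.006,0,0,-0.004,0.64],
  [0.0025,0.016,0.006,0,0,-0.004,0.64],
  [0.0025,0.02,0.006,0,0,-0.004,0.64],
  [0.0025,0.024,0.006,0,0,-0.004,0.64],
])

```text
time: 2.97
ee_pos: [0.5358, -0.0349, 0.0915]
tool_rot: [0.728, 0.685, -0.0, -0.0]
force: [-0.2, 1.3, -0.1]
finger_gap: 0.0601
```

```bash
python3 - <<'E'
from h import *
goto(.0184,.018,.091)
C=cam('wrist'); S=cam('scene')
a=C[0][100:400,180:500]; b=cv2.resize(S[0][190:310,280:440],(400,300),interpolation=cv2.INTER_CUBIC)
cv2.imwrite('pics/p1.png',np.hstack([a,b]))
E
```

```text
t 2.9667 tcp bin mm [-22.6  18.4  91.5] gap 0.060115094109385654 F [-0.23  1.28 -0.13]
shift [-0.0004  0.041   0.0004] rotvec [-0.0002 -0.      0.0006]
```

View pics/p1.png

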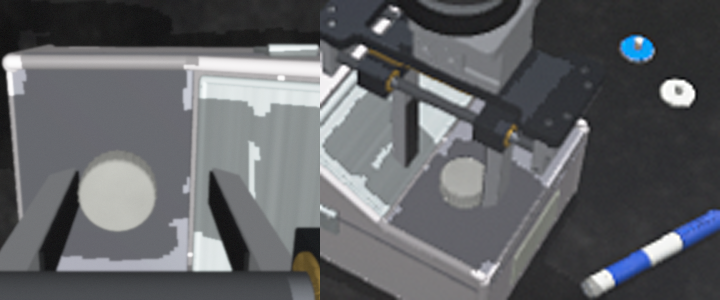

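>>> send_rows([
  [0,0.004,0,0,0,0,0.64],
  [0,0.009,0,0,0,0,0.64],
  [0,0.014,0,0,0,0,0.64],
  [0,0.019,0,0,0,0,0.64],
  [0,0.024,0,0,0,0,0.64],
  [0,0.029,0,0,0,0,0.64],
  [0,0.034,0,0,0,0,0.64],
  [0,0.038,0,0,0,0,0.64],
])

```text
time: 3.73
ee_pos: [0.5735, -0.0372, 0.0911]
tool_rot: [0.728, 0.685, -0.0, -0.001]
force: [-4.3, -0.5, -0.9]
finger_gap: 0.0601
```

```bash
python3 - <<'E'
from h import *
goto(.0184,.018,.091)
C=cam('wrist'); S=cam('scene')
a=C[0][100:400,180:500]; b=cv2.resize(S[0][190:310,280:440],(400,300),interpolation=cv2.INTER_CUBIC)
cv2.imwrite('pics/p2.png',np.hstack([a,b]))
E
```

```text
t 3.7333 tcp bin mm [15.1 18.4 91.1] gap 0.06005078829164726 F [-4.33 -0.48 -0.88]
shift [-0.0005  0.0033  0.0001] rotvec [-0.0014 -0.0001  0.0005]
```

View pics/p2.png

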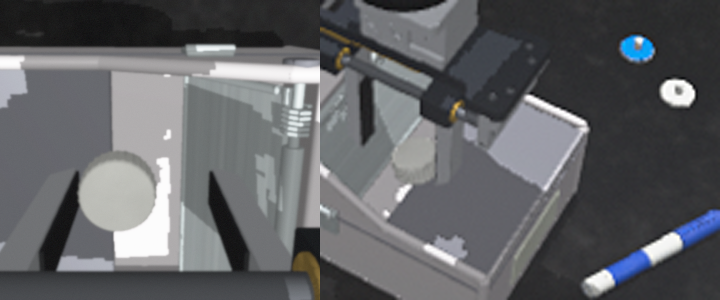

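>>> send_rows([
  [0,0.0,0,0,0,0,0.6],
  [0,0.001,0,0,0,0,0.57],
  [0,0.003,0,0,0,0,0.54],
  [0,0.005,0,0,0,0,0.51],
  [0,0.007,0,0,0,0,0.49],
  [0,0.009,0,0,0,0,0.49],
  [0,0.009,0,0,0,0,0.49],
  [0,0.009,0,0,0,0,0.49],
])

```text
time: 4.5
ee_pos: [0.5821, -0.0378, 0.0911]
tool_rot: [0.728, 0.685, -0.0, -0.0]
force: [-5.3, 0.3, -0.6]
finger_gap: 0.0459
```

```bash
python3 - <<'E'
from h import *
goto(-.055,.018,.091)
C=cam('wrist'); S=cam('scene')
a=C[0][100:400,180:500]; b=cv2.resize(S[0][190:310,280:440],(400,300),interpolation=cv2.INTER_CUBIC)
cv2.imwrite('pics/p3.png',np.hstack([a,b]))
E
```

```text
t 4.5 tcp bin mm [23.8 18.4 91.1] gap 0.045877228023171415 F [-5.35  0.29 -0.61]
shift [-0.0004 -0.0788  0.0002] rotvec [-0.0009 -0.0001  0.0005]
```

View pics/p3.png

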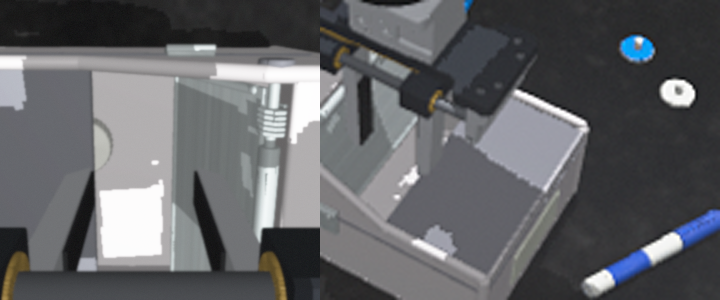

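The cap has dropped: it lies on the bin floor at (100,145), partly under the ledge, and the flap is still held. Next I back out and lift.

>>> send_rows([
  [0,-0.005,0,0,0,0,0.49],
  [0,-0.015,0,0,0,0,0.49],
  [0,-0.025,0,0,0,0,0.49],
  [0,-0.035,0,0,0,0,0.49],
  [0,-0.045,0,0,0,0,0.49],
  [0,-0.055,0,0,0,0,0.49],
  [0,-0.065,0,0,0,0,0.49],
  [0,-0.075,0,0,0,0,0.49],
])

```text
time: 5.27
ee_pos: [0.5075, -0.0332, 0.092]
tool_rot: [0.728, 0.685, 0.001, 0.001]
force: [-0.1, 0.2, -0.2]
finger_gap: 0.0458
```

>>> send_rows([
  [0,-0.005,-0.005,0,0,0,0.49],
  [0,-0.01,-0.02,0,0,0,0.49],
  [0,-0.02,-0.04,0,0,0,0.49],
  [0,-0.03,-0.06,0,0,0,0.49],
  [0,-0.045,-0.08,0,0,0,0.49],
  [0,-0.06,-0.1,0,0,0,0.49],
  [0,-0.07,-0.11,0,0,0,0.49],
  [0,-0.075,-0.115,0,0,0,0.49],
])

```text
time: 5.93
ee_pos: [0.4326, -0.0287, 0.2088]
tool_rot: [0.728, 0.685, 0.001, 0.002]
force: [0.4, -0.1, 1.2]
finger_gap: 0.0462
```

>>> send_rows([
  [0,0,0,0,0,0,0.49],
  [0,0,0,0,0,0,0.49],
  [0,0,0,0,0,0,0.49],
  [0,0,0,0,0,0,0.49],
  [0,0,0,0,0,0,0.49],
  [0,0,0,0,0,0,0.49],
  [0,0,0,0,0,0,0.49],
  [0,0,0,0,0,0,0.49],
])

```text
time: 6.6
ee_pos: [0.4327, -0.0286, 0.2063]
tool_rot: [0.728, 0.685, -0.0, -0.0]
force: [0.1, -0.1, -0.0]
finger_gap: 0.0463
```

```bash
python3 - <<'E'
from h import *
goto(-.055,.018,.091)
S=cam('scene'); cv2.imwrite('pics/end.png',cv2.resize(S[0][100:440,120:480],(720,600)[:2]))
E
```

```text
t 6.6 tcp bin mm [-126.    18.3  206.3] gap 0.04627647401884284 F [ 0.11 -0.14 -0.01]
shift [-0.0004  0.071   0.1153] rotvec [-0.0003 -0.      0.0005]
```

View pics/end.png

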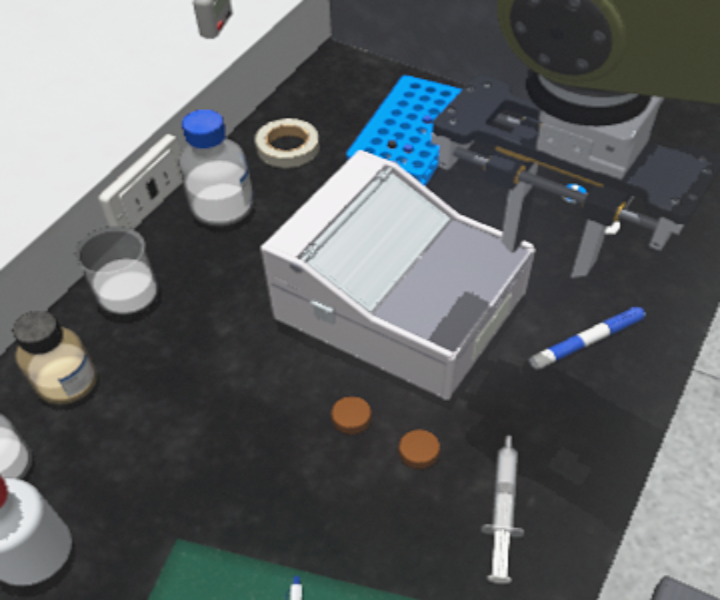

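The flap is closed (free edge about (375,305) to (450,220)), the ledge is empty, everything else is in place and the fingers are clear.

```bash
python3 -c "
from cell import job
print(job.sign_off())"
```

```text
the job is handed in; nothing more can be done
None
```

The used cap is in the bin and I handed the job in at about 6.6 s of robot time; the sign-off gives no verdict. I lowered the fingers on either side of the cap. The lead finger then pushed the flap open and held it while the rear finger pushed the cap along the ledge and over the edge. After that I backed out and lifted clear.

- **Cap:** with the flap still held open, the wrist picture showed it flat on the bin floor. It can't be seen with the flap shut.
- **Flap and fingers:** the last scene picture shows the flap closed, the ledge empty and the fingers clear. The force reading was close to zero (about 0.2 N).
- **Other things on the bench:** the marker, syringe and beaker look unmoved. The gripper partly hid the two filters in that picture, but the one before it showed the white one in place, and the arm never went near either.
- **Forces:** the highest reading I saw was about 5 N, taken at the ends of moves.

No check failed. Two small disagreements: the two camera views placed the cap about 2 mm apart, and the descent ended about 3 mm off in y, which I corrected before pushing.

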